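Hold back the tensioner of a tube rotator's friction drive

ROBOT

A 6-joint arm with a two-finger parallel gripper is mounted at the origin on a cart in front of the work surface, level with it; the furniture and walls round the work are solid. World frame = base frame: x ahead of the robot, y to its left, z up, the work surface at z = 0. Lengths are in m, angles in rad, forces in N, time in s.
With the tool pointing down it reaches from about 0.3 to 0.75 m from the base axis. Payload 8.5 kg.
Tool frame: the origin (TCP) lies midway between the tips of the shut fingers; the grasp point (between the pads) lies 19 mm behind it (ctrl.hold_point_z is the distance from the TCP to the grasp point, in m); z points along the fingers, y is the line along which they close (so a half turn about z gives the same grasp; the last joint's range is limited). The gripper opens to 85 mm and grips with 20 to 120 N. Pads are 22 mm wide; open, the fingers measure 114 mm over their backs; the gripper's body (76 mm by 85 mm) begins 54 mm behind the grasp point. The pads swing forward as they close: fully open they stand 13 mm farther back than shut.
Start: joints at [-1.523, 0.381, 1.297, -0, 1.464, -0.215], TCP at [0.143, -0.531, 0.231] pointing down, gripper open.
Joint ranges: [-3.11, 3.11], [-0.89, 2.33], [0.22, 2.48], [-1.42, 4.56], [0.17, 2.85], [-2.88, 2.88]. Speed limits (rad/s): [2.39, 2.39, 3.14, 3.14, 3.14, 3.14].

INTERFACE

Orientations are given as a unit quaternion [x, y, z, w].
In Python, from workcell import ctrl gives the robot as it stands.
- The arm moves only by the tool send_rows, never from a script. Its argument "plan" is text: rows parted by semicolons, each of 7 numbers parted by spaces: the gripper command: -1 is shut, 1 is fully open, values between are in proportion, then the shift along the tool's x, y, z normalised to -1 to 1, where 1 is 0.3 m, then the turn, a rotation vector about the tool's x, y, z normalised to -1 to 1, where 1 is 360 degrees. In form: gripper tx ty tz ax ay az; .... A call has 1 to 20 rows; each row is the pose to reach, as a shift and turn from the pose commanded when the call began, along the tool's axes at that moment, turning the shorter way round; what a row does not reach only later rows make up. A row lasts 1/8 s, in which the tool goes at most 62.5 mm and 10.7 degrees, less where a joint would pass 70% of its speed; a pose out of reach is approached as far as the arm can. A call with a number of a shift or a turn outside -1 to 1 is refused whole. A call with a gripper value outside its range is refused whole. The fingers move at their own pace and stop on an object; "squeeze" is the grip in N (left out, the last holds). Time passes only in rows, so rows that repeat a pose let the fingers close. It gives the time, the measured TCP pose, the force, the opening and the grip force at its end, in the units of the state.
- ctrl.state(): the state, without advancing time (a new reading comes with each control period).
- ctrl.capture(name): name is "scene" or "top" or "wrist"; returns a dict with "image" (384x512x3 uint8, red, green, blue), "intrinsics" (3x3 intrinsics, pixels), "dist" ([k1, k2, p1, p2, k3] as OpenCV has them; the pictures are not rectified), "extrinsics" (4x4, takes a point from world to camera coordinates); the wrist camera has in their place "hand_eye" (4x4, takes a point from camera to tool coordinates, whose origin is the TCP and whose axes are the flange's). Camera axes: x right, y up, looking along -z (the intrinsics and any distortion apply to the point x, -y, -z); pixel columns grow to the right and rows downward; lengths in m; the calibration is good to about 2 mm. A picture is of the moment at which its call begins: read the wrist's pose just before it. There is no depth.
- ctrl.job_done(): hands the job in; it is judged then, once.
The state is a dict: "time_s": time; "joint_positions": joint angles; "qvel": joint speeds; "tau": joint torques, N m; "position": TCP position; "orientation": TCP orientation; "ft_force": force on the tool from outside, world axes, zero at the start; "torque": the same for the moment, N m; "opening": finger opening in m; "grasp_force": force on a finger pad.
Only numpy, scipy, OpenCV 4.12 (cv2) and the standard library are available. Lean on these libraries where they do the work, as an engineer would, in place of code of your own. Each camera call takes 0.05 s, during which the arm holds its last target. There are 200 camera calls.

TASK

I need to change the rubber drive wheel of the tube rotator whose cover is off. First turn the black lock knob clockwise (seen from above) until it clicks past its detent, which frees the sprung tensioner arm; then push the arm's upright steel post back, away from the drive wheel, until the arm has gone past its ratchet click, and keep holding it there against its spring, past the click but clear of the end stop. Finish while still holding it back with the gripper; do not let go, and leave the bottle, the beaker and the forceps where they are.

Things in the scene. Friction and masses are not known exactly. Their poses are not given: they have to be found in the camera images.
- drive_base: Fixed aluminium plate 200 x 250 mm (x, y), top 12 mm above the worktop, carrying the drive. Origin: centre of its underside. x axis: the way the post is pushed; y: towards the knob's end; z up. In its frame, mm: knob axis (-50, 82), pivot (0, 40), black drive wheel 68 across at (-46, -50). Wheel, arm, pivot and housings are under 50 high; housings at (77, 40), (-85, 82), stop pin near (58, -8).
- knob_grip (a point): Point on the lock knob's vertical axis at the height to grip, 62 mm above the worktop. The grip is a black upright bar 46 mm long, 13 mm thick, 41 to 77 mm above the worktop, over a disc 30 mm across. The bar lies along this point's x axis, which turns with the knob; pinch its 13 mm along the point's y. At knob value 0 the point's axes are those of drive_base.
- lock_knob (a joint): Turn of the lock knob in rad, 0 to 1.4, growing clockwise seen from above. Starts below 0.2 (locked: a tongue blocks the arm's tail). A sprung detent resists with about 0.13 N m from 0.33, fading towards the top of its bump at 0.65; then the knob clicks over and rests at about 0.95 or beyond. Above 0.9 the arm is free. It stays where it is left on either side of the bump.
- post_mid (a point): Point on the axis of the upright round steel post at the free end of the tensioner arm, 68 mm above the worktop; 12 mm across (15 mm at its cap), from 34 to 92 mm above the worktop. All else near it is below 50 mm. It runs on a circle of 125 mm radius about point pivot. At rest it stands at x 0, y -85 mm of drive_base and starts off along drive_base +x.
- pivot (a point): Centre of the tensioner arm's fixed vertical hinge, 34 mm above the worktop.
- tensioner (a joint): Swing of the arm in rad: 0 at rest (roller at the wheel, arm along drive_base -y from the pivot), growing counter-clockwise from above as the post goes to drive_base +x; end stop 0.75. A spring returns it: 4 N at the post at rest, 9 N at 0.55. The click's pawl adds 4 N at 0.21, fading to none at 0.32, then helps until passed at 0.43; it does not hold the arm, which springs back when let go.
- brown_bottle: Bystander: brown screw-cap bottle, 45 mm across, 91 mm high, loose on the worktop on the drive_base +x side. Origin: centre of its underside.
- beaker: Bystander: glass beaker, 70 mm across, 75 mm high, loose on the worktop on the drive_base +x side. Origin: centre of its underside.
- forceps: Bystander: steel forceps, 125 mm long, 15 mm wide, 8 mm high, lying loose on the worktop on the drive_base -y side (towards the robot). Origin: centre of its underside.

How it is judged:
By the outcome, as a careful person would: the job done as asked, in the order asked, and still so for the second after the job is handed in, while the arm keeps its last pose, push and grip.
It also fails if it takes over 45 s, if anything falls off the work surface, if the arm or the gripper's body presses on something with over 40 N, if the wrist force passes 120 N, or if a joint passes its speed limit or range.

## Working session

There is one attempt and no reset: what is moved stays moved. The work goes in short steps, Python scripts to look and compute and a tool call to move; the robot and the scene stay as the last step left them, time stands still between calls to the robot, and variables do not carry over. Pictures are saved under pics/ and viewed, at most 10 in all, crops included, and the job is handed in when it is done.

Besides the shell and the picture viewer there is one more tool, called after "Call:" in YAML: its name, and indented under it one key for each argument. send_rows: Moves the arm, as the interface text tells. Its arguments: {"type":"object","properties":{"plan":{"type":"string"},"squeeze":{"type":"number"}},"required":["plan"]}

```bash
mkdir -p pics; cat > h.py <<'E'
import numpy as np, cv2
from workcell import ctrl
from scipy.spatial.transform import Rotation as R
def cap(n,f=None):
    s=ctrl.state(); c=ctrl.capture(n)
    if f: cv2.imwrite(f,c['image'][:,:,::-1])
    if 'extrinsics' in c: c['E']=np.array(c['extrinsics'])
    else:
        T=np.eye(4);T[:3,:3]=R.from_quat(s['orientation']).as_matrix();T[:3,3]=s['position']
        c['E']=np.linalg.inv(T@np.array(c['hand_eye']))
    return c
def ray(c,px):
    u=cv2.undistortPoints(np.array(px,float).reshape(-1,1,2),np.array(c['intrinsics']),np.array(c['dist'])).reshape(-1,2)
    d=np.c_[u[:,0],-u[:,1],-np.ones(len(u))]; Ei=np.linalg.inv(c['E'])
    return Ei[:3,3], d@Ei[:3,:3].T
def onz(c,px,z):
    o,d=ray(c,px); return o+d*((z-o[2])/d[:,2])[:,None]
def proj(c,P):
    p=(np.c_[np.atleast_2d(P),np.ones(len(np.atleast_2d(P)))]@c['E'].T)[:,:3]*[1,-1,-1]
    return cv2.projectPoints(p,np.zeros(3),np.zeros(3),np.array(c['intrinsics']),np.array(c['dist']))[0].reshape(-1,2)
E
python3 - <<'E'
from h import *
a=cap('scene','pics/s.png');b=cap('top','pics/t.png')
for c in(a,b): print(np.linalg.inv(c['E'])[:3,3].round(3))
print(ctrl.state())
E
```

```text
[-0.004  0.125  0.623]
[ 0.39  -0.332  0.913]
{'time_s': 0.1, 'joint_positions': array([-1.52332014e+00,  3.81113278e-01,  1.29815138e+00, -3.72107746e-05,
        1.46360102e+00, -2.15294852e-01]), 'qvel': array([ 0.00220199, -0.00100367, -0.00136721,  0.00166044, -0.00134763,
       -0.00017477]), 'tau': array([ 6.01136737e-03, -4.49219441e+01, -2.31652576e+01, -2.25610268e-05,
        3.68986701e-03, -1.59473245e-06]), 'position': array([ 0.14284497, -0.53085575,  0.23079309]), 'orientation': array([ 9.91380868e-01,  1.31009804e-01,  3.49144160e-05, -6.35822994e-04]), 'ft_force': array([ 0.30727768,  0.460355  , -0.03414661]), 'torque': array([-0.00291584,  0.00683125, -0.02978702]), 'grasp_force': 0.0, 'opening': 0.08532698608190051}
```

View pics/s.png

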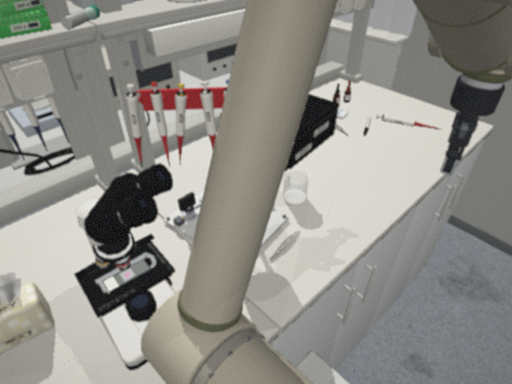

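View pics/t.png

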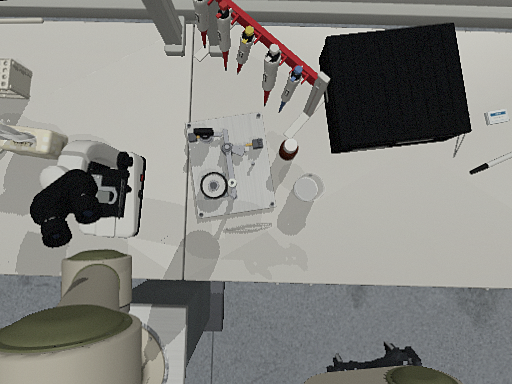

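The top view shows the plate at roughly px (187–273, 112–215): knob at (203,132), pivot (227,147), wheel (214,185), post around (232,185), bottle (288,148), beaker (305,187), forceps (248,228). Next I'll enlarge it.

```bash
python3 - <<'E'
from h import *
c=cap('top'); im=c['image'][100:240,175:330,::-1]
cv2.imwrite('pics/t2.png',cv2.resize(im,None,fx=5,fy=4.2857*5/4.2857*0+5*0+4.2,interpolation=cv2.INTER_CUBIC))
print(onz(c,[[203,132],[227,147],[214,185],[257,114],[200,214]],.012).round(3))
E
```

```text
[[ 0.598 -0.186  0.012]
 [ 0.56  -0.25   0.012]
 [ 0.461 -0.22   0.012]
 [ 0.649 -0.325  0.012]
 [ 0.386 -0.187  0.012]]
```

View pics/t2.png

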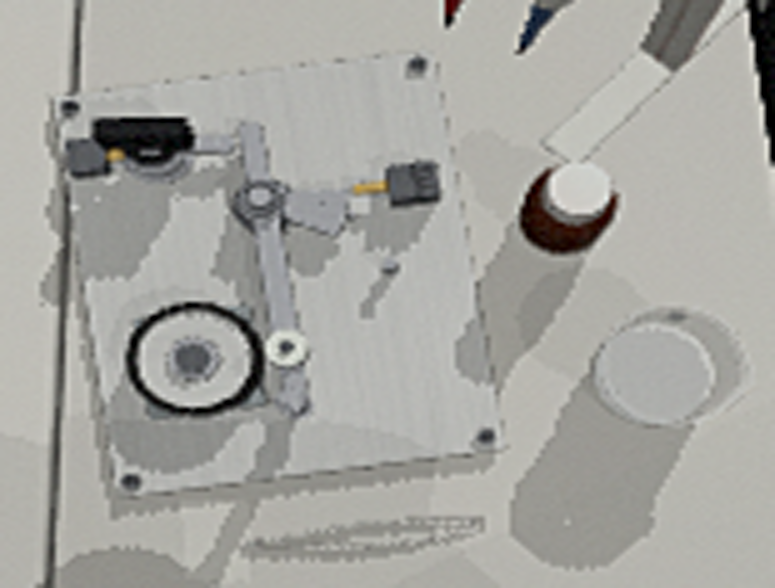

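The enlarged crop shows plate screws at (70,106), (417,66), (486,437), (131,481), the knob bar along x near (143,133), the pivot (262,198), and the post at the arm's end (293,395).

```bash
cat >> h.py <<'E'
def base():
    c=cap('top')
    px=np.array([[70,106],[417,66],[486,437],[131,481]])/[5,4.2]+[175,100]-.4
    P=onz(c,px,.013); o=P.mean(0)
    x=(P[1]-P[0]+P[2]-P[3])[:2]; y=(P[0]-P[3]+P[1]-P[2])[:2]
    return c,P,o,x,y
E
python3 - <<'E'
from h import *
c,P,o,x,y=base()
print(P.round(4),o,np.linalg.norm(x)/2,np.linalg.norm(y)/2)
ax=np.arctan2(x[1],x[0]);ay=np.arctan2(y[1],y[0])-np.pi/2; print(ax,ay)
a=np.arctan2(*( (np.array([np.sin(ax),np.cos(ax)])*.4+np.array([np.sin(ay),np.cos(ay)])*.6)))
print('a',a)
M=np.array([[np.cos(a),-np.sin(a)],[np.sin(a),np.cos(a)]])
def W(p): return np.r_[o[:2]+M@np.array(p[:2])/1000,p[2]/1000]
for n,p in dict(knob=(-50,82,77),pivot=(0,40,45),post=(0,-85,92),postb=(0,-85,34),wheel=(-46,-50,45)).items():
    w=W(p); q=proj(c,w)[0]; print(n,w.round(4),q.round(1),((q-[174.6,99.6])*[5,4.2]).round())
# knob bar mask
im=c['image'].astype(int); 
roi=np.zeros(im.shape[:2],bool); roi[122:141,190:220]=1
m=((im.max(2)<45)&roi).astype(np.uint8)
cs=max(cv2.findContours(m,0,2)[0],key=cv2.contourArea); r=cv2.minAreaRect(cs); print(r)
b=onz(c,cv2.boxPoints(r),.077); print(b.round(4))
bx=onz(c,[[288,147],[306,188]],.05);print('bottle,beaker',bx.round(3))
E
```

```text
[[ 0.6156 -0.1485  0.013 ]
 [ 0.6453 -0.3276  0.013 ]
 [ 0.4172 -0.3687  0.013 ]
 [ 0.3859 -0.1891  0.013 ]] [ 0.51598792 -0.2584585   0.013     ] 0.18198812308360574 0.23250995530064786
-1.40216537500899 -1.3942672448031512
a -1.3974264929439517
knob [ 0.5881 -0.1951  0.077 ] [202.3 129.8] [139. 127.]
pivot [ 0.5554 -0.2516  0.045 ] [226.5 146.4] [259. 197.]
post [ 0.4323 -0.2731  0.092 ] [232.3 195.1] [288. 401.]
postb [ 0.4323 -0.2731  0.034 ] [233.9 196.3] [297. 406.]
wheel [ 0.4588 -0.2218  0.045 ] [213.1 184.8] [193. 358.]
((203.5, 133.0), (10.0, 19.0), 90.0)
[[ 0.5921 -0.1749  0.077 ]
 [ 0.5933 -0.2206  0.077 ]
 [ 0.5689 -0.2215  0.077 ]
 [ 0.5678 -0.1758  0.077 ]]
bottle,beaker [[ 0.557 -0.404  0.05 ]
 [ 0.457 -0.45   0.05 ]]
```

```bash
cat >> h.py <<'E'
def go(pos,yaw_y=None):
    s=ctrl.state(); r=R.from_quat(s['orientation']); t=r.inv().apply(np.array(pos)-s['position'])/.3
    # target: z down, y at yaw
    if yaw_y is None: a=np.zeros(3)
    else:
        yv=np.array([np.cos(yaw_y),np.sin(yaw_y),0]); zv=np.array([0,0,-1.]); T=np.c_[np.cross(yv,zv),yv,zv]
        a=(r.inv()*R.from_matrix(T)).as_rotvec()/(2*np.pi)
    print('row',t.round(4),a.round(4))
E
python3 - <<'E'
from h import *
c=cap('top')
for z in(.1,.2,.3): print(z,onz(c,[[227,62],[266,103],[205,45],[240,72],[283,110]],z)[:,:2].round(3).tolist())
go((.57,-.2,.22),.04)
E
```

```text
0.1 [[0.748, -0.251], [0.651, -0.346], [0.789, -0.197], [0.724, -0.283], [0.635, -0.386]]
0.2 [[0.704, -0.261], [0.619, -0.344], [0.74, -0.214], [0.683, -0.289], [0.605, -0.38]]
0.3 [[0.66, -0.271], [0.587, -0.343], [0.691, -0.23], [0.642, -0.295], [0.575, -0.373]]
row [ 1.6615 -0.6956  0.0374] [-1.000e-04 -1.000e-04 -2.145e-01]
```

```bash
python3 - <<'E'
from h import *
a=cap('scene');c=cap('top')
for p,q in(((205,45),(141,165)),((227,64),(168,165)),((240,74),(180,163))):
    o1,d1=ray(c,[p]);o2,d2=ray(a,[q]);A=np.c_[d1[0],-d2[0]];t,res,*_=np.linalg.lstsq(A,o2-o1,rcond=None)
    print((o1+d1[0]*t[0]).round(3),(o2+d2[0]*t[1]).round(3))
E
```

```text
[ 0.808 -0.19   0.06 ] [ 0.809 -0.189  0.06 ]
[ 0.762 -0.247  0.056] [ 0.761 -0.248  0.056]
[ 0.736 -0.28   0.058] [ 0.74  -0.275  0.06 ]
```

Call:
send_rows:
  plan: "1 0.83 -0.35 0.02 0 0 -0.107; 1 0.83 -0.35 0.02 0 0 -0.107; 1 0.83 -0.35 0.02 0 0 -0.107; 1 0.83 -0.35 0.02 0 0 -0.107; 1 0.83 -0.35 0.02 0 0 -0.107; 1 0.83 -0.35 0.02 0 0 -0.107; 1 0.83 -0.35 0.02 0 0 -0.107"

```text
time_s: 1.23
position: [0.3555, -0.3656, 0.2253]
orientation: [0.893, 0.45, -0.0, 0.0]
ft_force: [0.6, -0.4, -0.5]
opening: 0.0853
grasp_force: 0.0
```

```bash
python3 -c "
from h import *
go((.53,-.2,.22),.04)"
```

```text
row [0.7894 0.1397 0.0175] [-0.      0.     -0.1076]
```

Call:
send_rows:
  plan: "1 0.79 0.14 0.02 0 0 -0.108; 1 0.79 0.14 0.02 0 0 -0.108; 1 0.79 0.14 0.02 0 0 -0.108; 1 0.79 0.14 0.02 0 0 -0.108; 1 0.79 0.14 0.02 0 0 -0.108; 1 0.79 0.14 0.02 0 0 -0.108"

```text
time_s: 1.98
position: [0.53, -0.2004, 0.2192]
orientation: [0.692, 0.721, -0.0, -0.0]
ft_force: [-0.2, -0.3, 0.4]
opening: 0.0857
grasp_force: 0.0
```

```bash
python3 - <<'E'
from h import *
c=cap('wrist','pics/w1.png'); o,d=ray(c,[[256,192]]); print(o,d,ctrl.state()['position'])
M=np.eye(2)
o=np.array([.516,-.2585]);a=-1.3974
W=lambda p:np.r_[o+np.array([[np.cos(a),-np.sin(a)],[np.sin(a),np.cos(a)]])@np.array(p[:2])/1000,p[2]/1000]
for n,p in dict(knob=(-50,82,77),pivot=(0,40,45),post=(0,-85,92),wheel=(-46,-50,45),s0=(-91,116,13),s1=(91,116,13),s2=(91,-116,13),s3=(-91,-116,13)).items(): print(n,W(p).round(4),proj(c,W(p))[0].round())
E
```

```text
[ 0.52703863 -0.1298873   0.36241431] [[-0.00616341 -0.28054584 -0.95999158]] [ 0.529802   -0.20063466  0.21932061]
knob [ 0.5881 -0.1951  0.077 ] [327. 175.]
pivot [ 0.5554 -0.2516  0.045 ] [284. 220.]
post [ 0.4323 -0.2732  0.092 ] [153. 255.]
wheel [ 0.4588 -0.2218  0.045 ] [191. 189.]
s0 [ 0.6146 -0.1489  0.013 ] [344. 120.]
s1 [ 0.646  -0.3281  0.013 ] [353. 272.]
s2 [ 0.4174 -0.3681  0.013 ] [166. 294.]
s3 [ 0.386  -0.1889  0.013 ] [130. 149.]
```

View pics/w1.png

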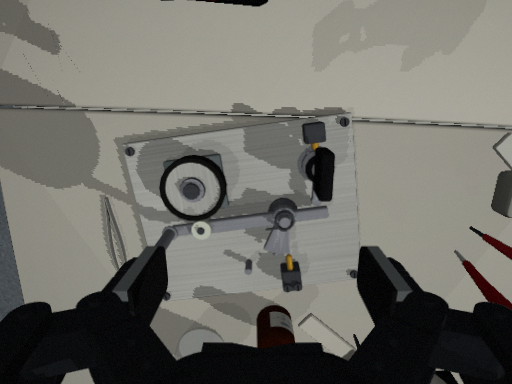

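The wrist view shows the knob bar from (325,150) to (323,200), close to the predicted (327,175). Screws are near their predictions too, e.g. (344,122) and (130,151).

```bash
python3 - <<'E'
from h import *
c=cap('wrist'); g=c['image'].max(2); m=np.zeros_like(g); m[146:206,300:345]=(g[146:206,300:345]<32)
cs=max(cv2.findContours(m,0,2)[0],key=cv2.contourArea); r=cv2.minAreaRect(cs); print(r,cv2.boundingRect(cs))
for z in(.062,.077):
  b=onz(c,cv2.boxPoints(r),z); print(b.round(4),onz(c,[r[0]],z).round(4))
sc=onz(c,[[344,122],[353,274],[130,151]],.013);print(sc.round(4))
sub=c['image'][140:212,295:350,::-1]; cv2.imwrite('pics/k.png',cv2.resize(sub,None,fx=8,fy=8,interpolation=cv2.INTER_CUBIC))
E
```

```text
((319.2309265136719, 172.76649475097656), (27.501359939575195, 52.22408676147461), 4.085616588592529) (306, 147, 29, 53)
[[ 0.5712 -0.222   0.062 ]
 [ 0.5708 -0.1715  0.062 ]
 [ 0.5965 -0.1722  0.062 ]
 [ 0.5981 -0.2229  0.062 ]] [[ 0.5841 -0.1966  0.062 ]]
[[ 0.569  -0.2174  0.077 ]
 [ 0.5686 -0.1694  0.077 ]
 [ 0.593  -0.1701  0.077 ]
 [ 0.5945 -0.2183  0.077 ]] [[ 0.5812 -0.1933  0.077 ]]
[[ 0.6148 -0.1515  0.013 ]
 [ 0.6462 -0.3313  0.013 ]
 [ 0.386  -0.1915  0.013 ]]
```

View pics/k.png

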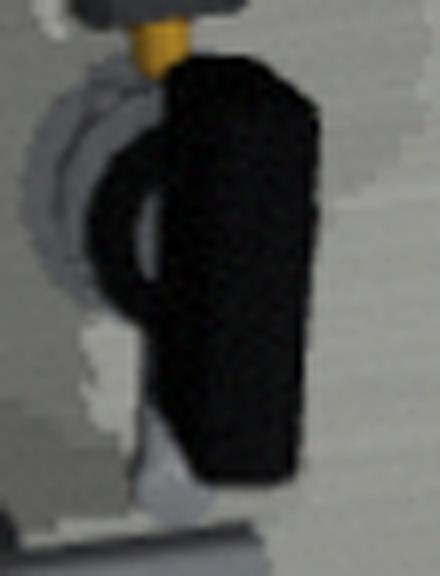

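The bar's upper right edge runs (334.7,155) to (332.3,198.5) in the wrist image; I'll take the knob's angle from it.

```bash
python3 - <<'E'
from h import *
c=cap('wrist'); b=onz(c,[[334.7,155],[332.3,198.5]],.077); d=b[1]-b[0]; print(b.round(4),np.arctan2(d[1],d[0]), np.linalg.norm(d))
th=np.arctan2(d[1],d[0]); n=np.array([-np.sin(th),np.cos(th)]); print(b.mean(0)[:2]-.0065*n)
go((.587,-.196,.13),th+np.pi/2)
go((.587,-.196,.046),th+np.pi/2)
E
```

```text
[[ 0.5935 -0.1767  0.077 ]
 [ 0.5955 -0.2171  0.077 ]] -1.523034080941325 0.04044020737827094
[ 0.58801999 -0.1972022 ]
row [0.0078 0.1912 0.2982] [-0.      0.     -0.0012]
row [0.0078 0.1912 0.5782] [-0.      0.     -0.0012]
```

Call:
send_rows:
  plan: "1 0 0.193 0.1 0 0 -0.001; 1 0 0.193 0.25 0 0 -0.001; 1 0 0.193 0.4 0 0 -0.001; 1 0 0.193 0.5 0 0 -0.001; 1 0 0.193 0.575 0 0 -0.001; 1 0 0.193 0.575 0 0 -0.001; -1 0 0.193 0.575 0 0 -0.001; -1 0 0.193 0.575 0 0 -0.001; -1 0 0.193 0.575 0 0 -0.001; -1 0 0.193 0.575 0 0 -0.001; -1 0 0.193 0.575 0 0 -0.001; -1 0 0.193 0.575 0 0 -0.001"
  squeeze: 40

```text
time_s: 3.62
position: [0.5883, -0.1968, 0.0473]
orientation: [0.689, 0.724, -0.0, 0.0]
ft_force: [-3.1, -0.3, 5.6]
opening: 0.0125
grasp_force: 40.3
```

Call:
send_rows:
  plan: "-1 0 0 0 0 0 0.02; -1 0 0 0 0 0 0.04; -1 0 0 0 0 0 0.06; -1 0 0 0 0 0 0.08; -1 0 0 0 0 0 0.1; -1 0 0 0 0 0 0.12; -1 0 0 0 0 0 0.135; -1 0 0 0 0 0 0.15; -1 0 0 0 0 0 0.15; -1 0 0 0 0 0 0.15"

```text
time_s: 4.88
position: [0.5878, -0.1966, 0.0473]
orientation: [0.943, 0.332, -0.001, -0.0]
ft_force: [-5.4, 0.6, 7.9]
opening: 0.0124
grasp_force: 40.6
```

```bash
python3 - <<'E'
from h import *
s=ctrl.state(); print(s['torque'],s['ft_force'],s['joint_positions'].round(2))
r=R.from_quat(s['orientation']).as_matrix(); print(np.arctan2(r[1,1],r[0,1]))
E
```

```text
[ 0.19260069  0.90725504 -0.01609701] [-5.43420498  0.61194503  7.85401503] [-0.51  0.68  1.34 -0.    1.13  0.38]
-0.8932205466357164
```

Call:
send_rows:
  plan: "-0.5 0 0 0 0 0 0; -0.5 0 0 0 0 0 0; -0.5 0 0 0 0 0 0; -0.5 0 0 -0.05 0 0 0; -0.5 0 0 -0.15 0 0 0; -0.5 0 0 -0.3 0 0 0; -0.5 0 0 -0.45 0 0 0; -0.5 0 0 -0.58 0 0 0;-0.5 0 0 -0.58 0 0 0"

```text
time_s: 6.0
position: [0.5893, -0.1972, 0.2253]
orientation: [0.943, 0.332, 0.003, 0.003]
ft_force: [-0.3, -0.3, 0.2]
opening: 0.0211
grasp_force: 0.0
```

```bash
python3 - <<'E'
from h import *
c=cap('wrist','pics/w2.png'); a=-1.3974;o=np.array([.516,-.2595])
W=lambda p:np.r_[o+np.array([[np.cos(a),-np.sin(a)],[np.sin(a),np.cos(a)]])@np.array(p[:2])/1000,p[2]/1000]
for p in((-50,82,77),(0,-85,92),(0,-85,34)): print(W(p).round(4),proj(c,W(p))[0].round())
E
```

```text
[ 0.5881 -0.1961  0.077 ] [258. 178.]
[ 0.4323 -0.2742  0.092 ] [223. 342.]
[ 0.4323 -0.2742  0.034 ] [228. 308.]
```

View pics/w2.png

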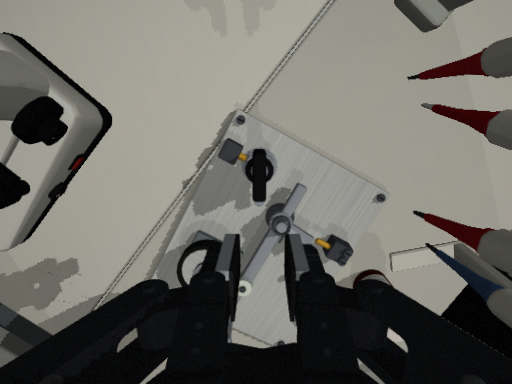

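The knob bar at (259,175) is now vertical in the image, about 61° from the plate's x edge, so its value is ≈1.07: past the click and free. Next I'll move over the post.

```bash
python3 -c "
from h import *
go((.4326,-.2762,.2),-1.397)"
```

```text
row [-0.5712 -0.1203  0.075 ] [ 0.0005 -0.0003  0.0802]
```

Call:
send_rows:
  plan: "-0.5 -0.571 -0.12 0 0 0 0.08; 0 -0.571 -0.12 0 0 0 0.08; 1 -0.571 -0.12 0 0 0 0.08; 1 -0.571 -0.12 0.075 0 0 0.08; 1 -0.571 -0.12 0.075 0 0 0.08; 1 -0.571 -0.12 0.075 0 0 0.08; 1 -0.571 -0.12 0.075 0 0 0.08"

```text
time_s: 6.92
position: [0.4329, -0.2759, 0.1988]
orientation: [0.996, 0.088, 0.0, 0.0]
ft_force: [0.6, -0.1, -0.8]
opening: 0.0856
grasp_force: 0.0
```

```bash
python3 - <<'E'
from h import *
c=cap('wrist','pics/w3.png')
for p in((.4323,-.2742,.092),(.4323,-.2742,.034),(.5554,-.2526,.045)): print(p,proj(c,p)[0].round())
print(ctrl.state()['opening'])
E
```

```text
(0.4323, -0.2742, 0.092) [258. 190.]
(0.4323, -0.2742, 0.034) [259. 174.]
(0.5554, -0.2526, 0.045) [259.  32.]
0.08526917473999487
```

View pics/w3.png

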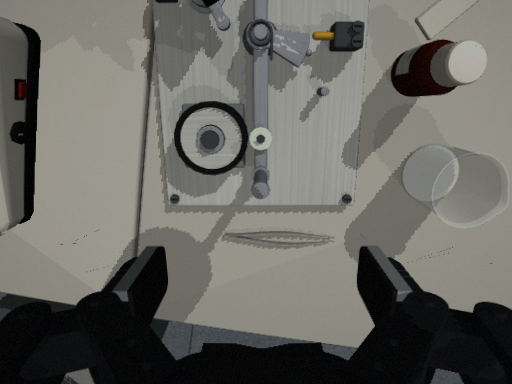

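The post cap is at (261,190), about 1.5 mm from prediction; the surroundings are clear. Lower and grip.

Call:
send_rows:
  plan: "1 0 0.004 0.15 0 0 0; 1 0 0.004 0.3 0 0 0; 1 0 0.004 0.42 0 0 0; 1 0 0.004 0.475 0 0 0; 1 0 0.004 0.475 0 0 0; -1 0 0.004 0.475 0 0 0; -1 0 0.004 0.475 0 0 0; -1 0 0.004 0.475 0 0 0; -1 0 0.004 0.475 0 0 0; -1 0 0.004 0.475 0 0 0; -1 0 0.004 0.475 0 0 0"
  squeeze: 35

```text
time_s: 8.35
position: [0.4324, -0.2768, 0.0561]
orientation: [0.996, 0.087, -0.0, -0.0]
ft_force: [-1.3, 3.7, 5.6]
opening: 0.013
grasp_force: 34.0
```

```bash
python3 - <<'E'
from h import *
s=ctrl.state();print(s['position'],s['ft_force'],s['opening'])
r=R.from_quat(s['orientation'])
a=-1.3974;M=np.array([[np.cos(a),-np.sin(a)],[np.sin(a),np.cos(a)]])
for t in np.arange(.08,.6,.08):
    d=M@np.array([.125*np.sin(t),.125*(1-np.cos(t))]); print(round(t,2),(r.inv().apply([*d,0])/.3).round(4),round(-t/2/np.pi,4))
E
```

```text
[ 0.43244442 -0.27680421  0.05611202] [-1.30571388  3.7277142   5.58304236] 0.013001100959881688
0.08 [ 0.0013  0.0333 -0.    ] -0.0127
0.16 [ 0.0052  0.0664 -0.0001] -0.0255
0.24 [ 0.0118  0.0991 -0.0001] -0.0382
0.32 [ 2.100e-02  1.311e-01 -1.000e-04] -0.0509
0.4 [ 3.270e-02  1.623e-01 -1.000e-04] -0.0637
0.48 [ 0.0468  0.1925 -0.0002] -0.0764
0.56 [ 6.330e-02  2.214e-01 -2.000e-04] -0.0891
```

Call:
send_rows:
  plan: "-1 0.001 0.033 0 0 0 -0.013; -1 0.005 0.066 0 0 0 -0.025; -1 0.012 0.099 0 0 0 -0.038; -1 0.021 0.131 0 0 0 -0.051; -1 0.033 0.162 0 0 0 -0.064; -1 0.047 0.192 0 0 0 -0.076; -1 0.063 0.221 0 0 0 -0.089; -1 0.063 0.221 0 0 0 -0.089; -1 0.063 0.221 0 0 0 -0.089; -1 0.063 0.221 0 0 0 -0.089"

```text
time_s: 9.6
position: [0.4626, -0.3372, 0.056]
orientation: [0.933, 0.359, 0.0, -0.002]
ft_force: [-0.9, 10.6, 8.3]
opening: 0.0126
grasp_force: 34.3
```

```bash
python3 - <<'E'
from h import *
c=cap('wrist','pics/w4.png');s=ctrl.state();print(s['position'],s['ft_force'],s['opening'],s['grasp_force'])
d=s['position'][:2]-np.array([.5554,-.2526]);print(np.linalg.norm(d),np.arctan2(d[1],d[0])-(-1.3974-np.pi/2)-2*np.pi*(0))
E
```

```text
[ 0.46255721 -0.33717195  0.05595694] [-0.87648994 11.09991851  7.03073957] 0.012876498780111868 34.30260747671127
0.12558741465057432 0.5654168715784111
```

View pics/w4.png

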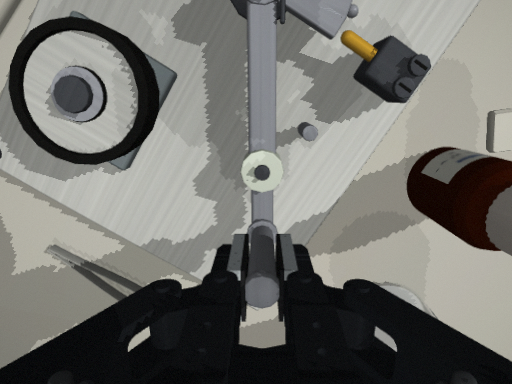

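The post is gripped between the pads at (262,275). The arm is swung off the wheel to ≈0.565 rad, with a gap to the stop pin at (308,131), and the spring force is ≈10 N, as expected. I'm handing in.

```bash
python3 -c "
from h import *
print(ctrl.job_done())"
```

```text
the job is handed in; nothing more can be done
None
```

I turned the lock knob clockwise past its click to about 1.07 rad, and the gripper is holding the tensioner post back at about 0.565 rad, past the ratchet click and clear of the end stop; the bottle, beaker and forceps were not touched, and the job is handed in, though no verdict was returned.

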